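# Fetch a hot vial from a deep pocket with sprung tongs

### The arm

A 6-joint arm with a two-finger parallel gripper is mounted at the origin on a cart in front of the work surface, level with it; the furniture and walls round the work are solid. World frame = base frame: x ahead of the robot, y to its left, z up, the work surface at z = 0. Lengths are in m, angles in rad, forces in N, time in s.
With the tool pointing down it reaches from about 0.275 to 0.85 m from the base axis. Payload 19 kg.
Tool frame: the origin (TCP) lies at the very end of the fingers, on their centre line; the grasp point (between the pads) lies 19 mm behind it; z points along the fingers, y is the line along which they close (so a half turn about z gives the same grasp; the last joint's range is limited). The gripper opens to 85 mm and grips with 20 to 120 N. Pads are 22 mm wide; open, the fingers measure 114 mm over their backs; the gripper's body (76 mm by 85 mm) begins 54 mm behind the grasp point. The pads swing forward as they close: fully open they stand 13 mm farther back than shut.
Start: joints at [-1.471, 0.15, 1.437, -0, 1.554, -0.134], TCP at [0.133, -0.559, 0.231] pointing down, gripper open.
Joint ranges: [-2.8, 2.8], [-0.68, 2.1], [0.12, 2.68], [-1.39, 4.53], [0.16, 2.79], [-2.81, 2.81]. Speed limits (rad/s): [1.89, 1.89, 2.22, 3.01, 3.01, 3.01].

### API

Orientations are given as [roll, pitch, yaw] about the fixed x, y, z axes, in that order (R = Rz(yaw) Ry(pitch) Rx(roll)).
In Python, from plant import arm, imaging gives the robot as it stands.
- The arm moves only by the tool play_rows, never from a script. Its argument "deltas" is a list of rows, each an object of numbers: "tx", "ty", "tz": the shift along the tool's x, y, z in m; "rx", "ry", "rz": the turn, a rotation vector about the tool's x, y, z in rad. In form: [{"tx": .., "ty": .., "tz": .., "rx": .., "ry": .., "rz": ..}, ...]. A call has 1 to 10 rows; each row shifts and turns the commanded pose from where the row before left it, along the tool's axes as they then stand; what a row does not reach is not made up. A row lasts 1/8 s, in which the tool goes at most 62.5 mm and 10.7 degrees, less where a joint would pass 70% of its speed; a pose out of reach is approached as far as the arm can. A call with a gripper value outside its range is refused whole. "fingers" is the closure, from 0 (fully open) to 1 (shut), set as the call begins (left out, the last holds). The fingers move at their own pace and stop on an object; "newtons" is the grip in N (left out, the last holds). Time passes only in rows, so rows that do not move let the fingers close. It gives the time, the measured TCP pose, the force, the opening and the grip force at its end, in the units of the state.
- arm.sense(): the state, without advancing time (a new reading comes with each control period).
- imaging.snapshot(name): name is "scene" or "top"; returns a dict with "image" (420x560x3 uint8, red, green, blue), "intrinsics" (3x3 intrinsics, pixels), "dist_coeffs" ([k1, k2, p1, p2, k3] as OpenCV has them; the pictures are not rectified), "world_from_camera" (4x4, takes a point from camera to world coordinates). Camera axes: x right, y down, z forward; pixel columns grow to the right and rows downward; lengths in m; the calibration is good to about 2 mm. A picture is of the moment at which its call begins. There is no depth.
- arm.job_done(): hands the job in; it is judged then, once.
The state is a dict: "time": time; "qpos": joint angles; "dq": joint speeds; "tau": joint torques, N m; "eef_pos": TCP position; "eef_rot": TCP orientation; "contact_force": force on the tool from outside, world axes, zero at the start; "wrist_torque": the same for the moment, N m; "gripper_width": finger opening in m; "finger_force": force on a finger pad.
Only numpy, scipy, OpenCV 4.12 (cv2) and the standard library are available. Lean on these libraries where they do the work, as an engineer would, in place of code of your own. Each camera call takes 0.05 s, during which the arm holds its last target. There are 200 camera calls.

### The job

The small vial deep in one pocket of the heating block (the two-pocket block) is hot and has to go into the cooling block. Take the sprung tongs that stand in the cooling block, lower their open jaws over the vial, squeeze them shut on it and lift it out, never touching the vial itself with the gripper's fingers. Keeping it gripped, lower it to the bottom of the cooling block's pocket, then let go so that the tongs stand in the cooling block again with the vial upright between their open jaws.

Things in the scene. Friction and masses are not known exactly. Their poses are not given: they have to be found in the camera images.
- tongs: Steel tongs, 117 mm tall, 100 g, jaws down. Origin: between the jaw tips; z up; jaws close along y. Squeeze the flat plates (22 mm wide, z = 66 to 113) at z = 96 mm: 39 mm over the outsides when open, 33 carries them with jaws open, 25 holds the vial. Springs (3 N open, 7 N shut) reopen them. Jaws, open: 10 mm in x, 39 outside, 26 inside. Shoulders at z = 60, 36 mm in x, rest on a block's top.
- vial: Brown glass vial with a dark cap, 12 mm diameter, 33 mm tall, 12 g. Origin at the centre of its underside, z up. It stands on the floor of one of the heating block's two pockets, near the middle (within 4 mm); the other pocket holds a plain aluminium blanking plug (14 mm diameter, 16 mm tall).
- heating_block: Fixed aluminium block, white base, black control strip in front (-x); flat top 116 x 90 mm at z = 90 mm. Origin at the centre of its underside. Two pockets, centred at x = -28 and +28 mm, y = 0, each 20 mm (x) by 50 mm (y), floor at z = 25 mm (65 deep). Tongs lowered until their shoulders rest on the top have their jaw tips at z = 30 mm, beside the vial.
- cooling_block: Fixed aluminium block with side fins and a grey base; flat top 66 x 90 mm at z = 90 mm. Origin at the centre of its underside. One pocket at its centre, 20 mm (x) by 50 mm (y), floor at z = 25 mm (65 deep). At the start the tongs stand in it, shoulders resting on its top, jaw tips (their origin) at z = 30 mm.
Mind the look-alikes: they are no part of the job. What is shaped like the cooling_block but pink is not meant.

How it is judged:
By the outcome, as a careful person would: the job done as asked, in the order asked, and still so for the second after the job is handed in, with the robot touching nothing.
It also fails if it takes over 48 s, if anything falls off the work surface, if the arm or the gripper's body presses on something with over 40 N, if the wrist force passes 120 N, or if a joint passes its speed limit or range.

## Working session

There is one attempt and no reset: what is moved stays moved. The work goes in short steps, Python scripts to look and compute and a tool call to move; the robot and the scene stay as the last step left them, time stands still between calls to the robot, and variables do not carry over. Pictures are saved under pics/ and viewed, at most 10 in all, crops included, and the job is handed in when it is done.

Besides the shell and the picture viewer there is one more tool, called after "Request:" by a JSON object that holds its "method" and its "body". play_rows: Moves the arm, as the interface text tells. Its arguments: {"type":"object","properties":{"deltas":{"type":"array"},"fingers":{"type":"number"},"newtons":{"type":"number"}},"required":["deltas"]}

```bash
mkdir -p pics; ls; python3 - <<'E'
from plant import arm, imaging
import cv2,numpy as np,pickle
for n in("scene","top"):
    s=imaging.snapshot(n); pickle.dump(s,open(n+".pkl","wb"))
    cv2.imwrite(f"pics/{n}0.png",cv2.resize(s["image"][:,:,::-1],(800,600),interpolation=cv2.INTER_CUBIC))
    print(n,s["intrinsics"].round(1).tolist(),s["dist_coeffs"],s["world_from_camera"].round(3).tolist())
print(arm.sense())
E
```

```text
pics
scene [[465.9, 0.0, 287.7], [0.0, 465.9, 210.7], [0.0, 0.0, 1.0]] [0.01665671 0.         0.         0.         0.        ] [[0.54, -0.35, 0.766, -0.148], [-0.842, -0.202, 0.501, -0.46], [-0.021, -0.915, -0.403, 0.424], [0.0, 0.0, 0.0, 1.0]]
top [[466.8, 0.0, 284.9], [0.0, 466.8, 217.3], [0.0, 0.0, 1.0]] [-0.15220926  0.          0.          0.          0.        ] [[-0.008, -0.995, 0.099, 0.403], [-1.0, 0.008, 0.007, -0.017], [-0.008, -0.099, -0.995, 1.038], [0.0, 0.0, 0.0, 1.0]]
{'time': 0.1, 'qpos': array([-1.47100657e+00,  1.50927698e-01,  1.43793002e+00,  8.94879101e-06,
        1.55379205e+00, -1.33990200e-01]), 'dq': array([ 1.05629997e-03,  1.59374129e-05, -1.94494279e-03,  4.77940113e-04,
       -1.23892743e-04,  6.23586765e-04]), 'tau': array([ 4.89184196e-03, -7.14373541e+01, -5.71799541e+01,  4.31250555e-05,
        7.15545699e-03, -1.59466663e-05]), 'eef_pos': array([ 0.13317043, -0.55915162,  0.23075895]), 'eef_rot': array([-3.14054620e+00, -1.50087698e-04,  2.33779716e-01]), 'contact_force': array([-0.45596312, -0.54543613,  0.62558565]), 'wrist_torque': array([-0.00728453,  0.004342  , -0.08134509]), 'finger_force': 0.0, 'gripper_width': 0.08515358319926034}
```

View pics/scene0.png

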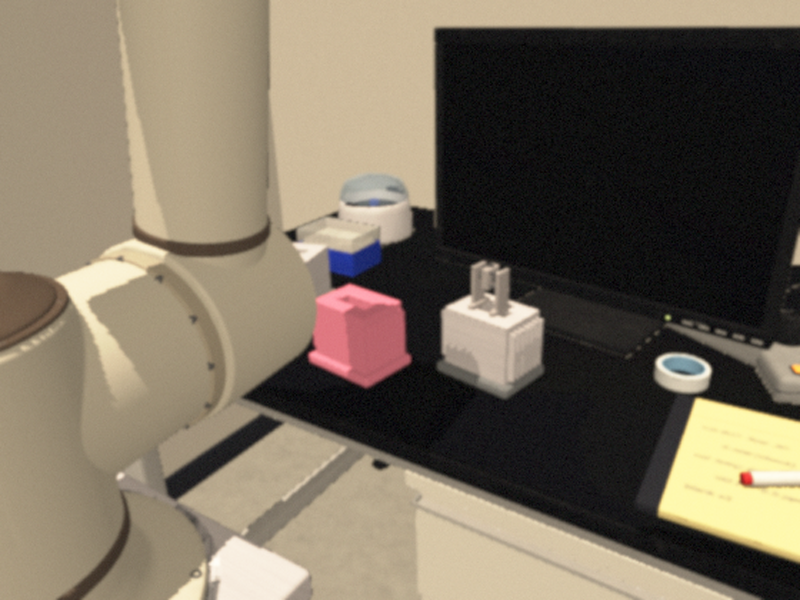

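View pics/top0.png

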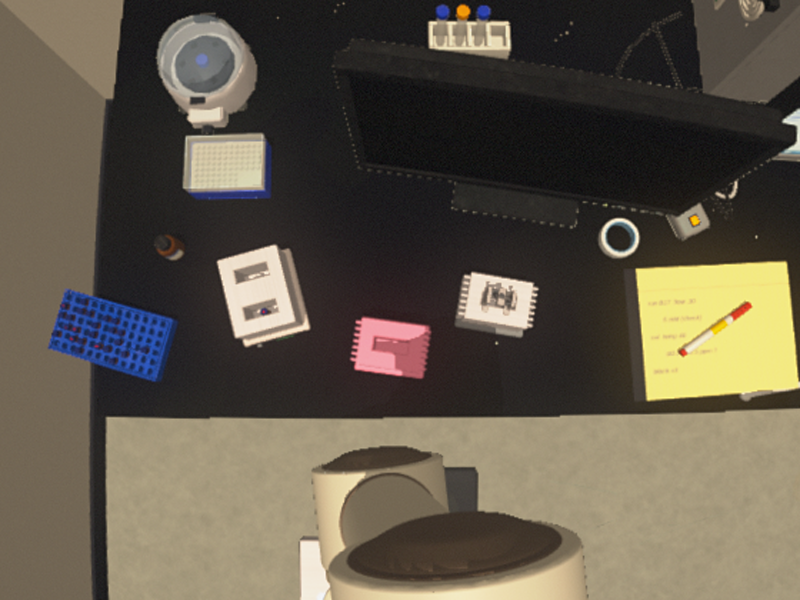

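The top view shows the heating block near (262,295) with the vial apparently in the lower pocket, and the cooling block with the tongs near (497,302). The pink look-alike is at (392,348). I'll enlarge these next.

```bash
cat > h.py <<'E'
import cv2,numpy as np,pickle
def ray(s,px,z):
    u=cv2.undistortPoints(np.array([[px]],float),s["intrinsics"],np.array(s["dist_coeffs"]))[0,0]
    T=s["world_from_camera"];d=T[:3,:3]@[u[0],u[1],1];return T[:3,3]+d*(z-T[2,3])/d[2]
def proj(s,P):
    T=np.linalg.inv(s["world_from_camera"]);return cv2.projectPoints(np.array(P,float).reshape(-1,1,3),cv2.Rodrigues(T[:3,:3])[0],T[:3,3],s["intrinsics"],np.array(s["dist_coeffs"]))[0].reshape(-1,2)
def crop(s,x,y,w,h,k,name):
    cv2.imwrite(name,cv2.resize(s["image"][y:y+h,x:x+w,::-1],None,fx=k,fy=k,interpolation=cv2.INTER_CUBIC))
E
python3 - <<'E'
from h import *
s=pickle.load(open("top.pkl","rb"))
a=s["image"][165:247,145:225];b=s["image"][165:247,310:390]
c=np.hstack([a,b])[:,:,::-1]
cv2.imwrite("pics/c1.png",cv2.resize(c,None,fx=5,fy=5,interpolation=cv2.INTER_CUBIC))
E
```

```text
(no output)
```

View pics/c1.png

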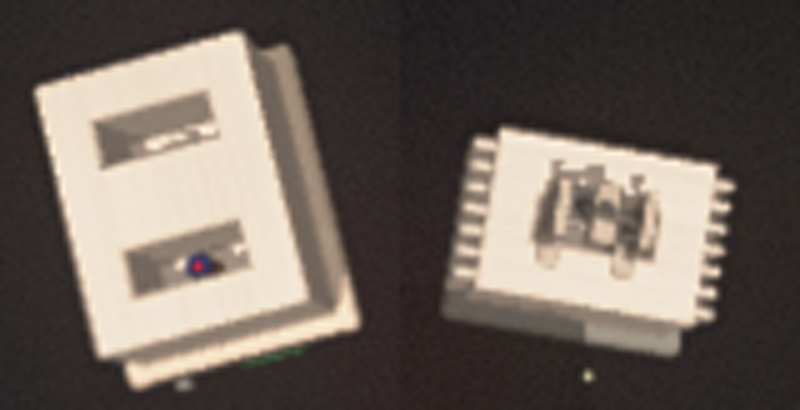

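The left crop shows the heating block with its vial (dark cap at 199,265) in the pocket at (188,260), nearest the robot. The right crop shows the cooling block, top corners about (502,127), (718,165), (695,325) and (478,290), with the tongs standing in it.

```bash
python3 - <<'E'
from h import *
s=pickle.load(open("top.pkl","rb"))
def pt(u,v,z):
    x=(u+.5)/5-.5; y=(v+.5)/5-.5+165
    x=x+145 if u<400 else x-80+310
    return ray(s,(x,y),z)[:2]
def quad(c,z):
    P=np.array([pt(*q,z) for q in c]);print(P.round(4).tolist());m=P.mean(0)
    e=[P[1]-P[0],P[2]-P[1],P[2]-P[3],P[3]-P[0]]
    print("c",m.round(4),"len",[round(float(np.linalg.norm(v)),4) for v in e],"ang",[round(float(np.degrees(np.arctan2(v[1],v[0]))),1) for v in e])
quad([(35,88),(245,30),(310,300),(100,358)],.09)
quad([(502,127),(718,165),(695,325),(478,290)],.09)
quad([(122,252),(240,218),(255,268),(137,302)],.09)
quad([(93,122),(211,89),(217,138),(107,170)],.09)
print("vial",pt(199,265,.058))
E
```

```text
[[0.5734, 0.2678], [0.5965, 0.179], [0.4837, 0.1504], [0.4603, 0.2378]]
c [0.5285 0.2088] len [0.0917, 0.1164, 0.0904, 0.117] ang [-75.4, -165.8, -75.0, -165.1]
[[0.5529, -0.1032], [0.5366, -0.1921], [0.4707, -0.1808], [0.4858, -0.0922]]
c [ 0.5115 -0.1421] len [0.0904, 0.0668, 0.0899, 0.068] ang [-100.4, 170.3, -99.7, 170.7]
[[0.5041, 0.2292], [0.5178, 0.1799], [0.497, 0.1734], [0.4834, 0.2225]]
c [0.5006 0.2013] len [0.0512, 0.0217, 0.051, 0.0218] ang [-74.5, -162.6, -74.5, -162.2]
[[0.5586, 0.2426], [0.5718, 0.1929], [0.5512, 0.19], [0.5384, 0.2362]]
c [0.555  0.2154] len [0.0514, 0.0208, 0.0479, 0.0212] ang [-75.1, -172.0, -74.5, -162.4]
vial [0.50169059 0.2039737 ]
```

Request:
{"method": "play_rows", "body": {"deltas": [{"tx": 0.0465,"ty": -0.0318},{"tx": 0.0465,"ty": -0.0318},{"tx": 0.0465,"ty": -0.0318},{"tx": 0.0465,"ty": -0.0318},{"tx": 0.0465,"ty": -0.0318},{"tx": 0.0465,"ty": -0.0318},{"tx": 0.0465,"ty": -0.0318},{"tx": 0.0465,"ty": -0.0318},{"tx": 0.0465,"ty": -0.0318},{"tx": 0.0465,"ty": -0.0318}], "fingers": 0.3}}

```text
validation failed for argument at $.de...
```

Request:
{"method": "play_rows", "body": {"deltas": [{"rz": 0.135},{"rz": 0.135},{"rz": 0.135},{"tz": 0}]}}

```text
validation failed for argument at $.de...
```

Request:
{"method": "play_rows", "body": {"deltas": [{"tx": 0.0465,"ty": -0.0318,"tz": 0,"rx": 0,"ry": 0,"rz": 0},{"tx": 0.0465,"ty": -0.0318,"tz": 0,"rx": 0,"ry": 0,"rz": 0},{"tx": 0.0465,"ty": -0.0318,"tz": 0,"rx": 0,"ry": 0,"rz": 0},{"tx": 0.0465,"ty": -0.0318,"tz": 0,"rx": 0,"ry": 0,"rz": 0},{"tx": 0.0465,"ty": -0.0318,"tz": 0,"rx": 0,"ry": 0,"rz": 0},{"tx": 0.0465,"ty": -0.0318,"tz": 0,"rx": 0,"ry": 0,"rz": 0},{"tx": 0.0465,"ty": -0.0318,"tz": 0,"rx": 0,"ry": 0,"rz": 0},{"tx": 0.0465,"ty": -0.0318,"tz": 0,"rx": 0,"ry": 0,"rz": 0},{"tx": 0.0465,"ty": -0.0318,"tz": 0,"rx": 0,"ry": 0,"rz": 0},{"tx": 0.0465,"ty": -0.0318,"tz": 0,"rx": 0,"ry": 0,"rz": 0}], "fingers": 0.3}}

```text
time: 1.35
eef_pos: [0.5128, -0.1406, 0.2312]
eef_rot: [-3.141, 0.0, 0.234]
contact_force: [1.3, -0.6, -0.4]
gripper_width: 0.0598
finger_force: 0.0
```

Request:
{"method": "play_rows", "body": {"deltas": [{"tx": 0,"ty": 0,"tz": 0,"rx": 0,"ry": 0,"rz": 0.135},{"tx": 0,"ty": 0,"tz": 0,"rx": 0,"ry": 0,"rz": 0.135},{"tx": 0,"ty": 0,"tz": 0,"rx": 0,"ry": 0,"rz": 0.135},{"tx": 0,"ty": 0,"tz": 0,"rx": 0,"ry": 0,"rz": 0},{"tx": 0,"ty": 0,"tz": 0,"rx": 0,"ry": 0,"rz": 0}]}}

```text
time: 1.98
eef_pos: [0.5118, -0.1423, 0.2312]
eef_rot: [-3.141, 0.0, -0.168]
contact_force: [-0.4, 0.3, -0.3]
gripper_width: 0.0595
finger_force: 0.0
```

Request:
{"method": "play_rows", "body": {"deltas": [{"tx": 0,"ty": 0,"tz": 0.025,"rx": 0,"ry": 0,"rz": 0},{"tx": 0,"ty": 0,"tz": 0.025,"rx": 0,"ry": 0,"rz": 0},{"tx": 0,"ty": 0,"tz": 0.025,"rx": 0,"ry": 0,"rz": 0},{"tx": 0,"ty": 0,"tz": 0.02,"rx": 0,"ry": 0,"rz": 0},{"tx": 0,"ty": 0,"tz": 0.02,"rx": 0,"ry": 0,"rz": 0},{"tx": 0,"ty": 0,"tz": 0.012,"rx": 0,"ry": 0,"rz": 0},{"tx": 0,"ty": 0,"tz": 0,"rx": 0,"ry": 0,"rz": 0},{"tx": 0,"ty": 0,"tz": 0,"rx": 0,"ry": 0,"rz": 0}]}}

```text
time: 2.98
eef_pos: [0.5122, -0.1424, 0.1051]
eef_rot: [3.141, -0.001, -0.171]
contact_force: [0.5, 0.0, 0.5]
gripper_width: 0.0598
finger_force: 0.0
```

```bash
python3 - <<'E'
from plant import arm, imaging
from h import *
s=imaging.snapshot("scene"); pickle.dump(s,open("s1.pkl","wb"))
p=proj(s,[[.5118,-.1423,.13]])[0];print(p)
crop(s,int(p[0])-65,int(p[1])-60,130,120,5,"pics/s1.png")
E
```

```text
[344.41801395 195.13111041]
```

View pics/s1.png

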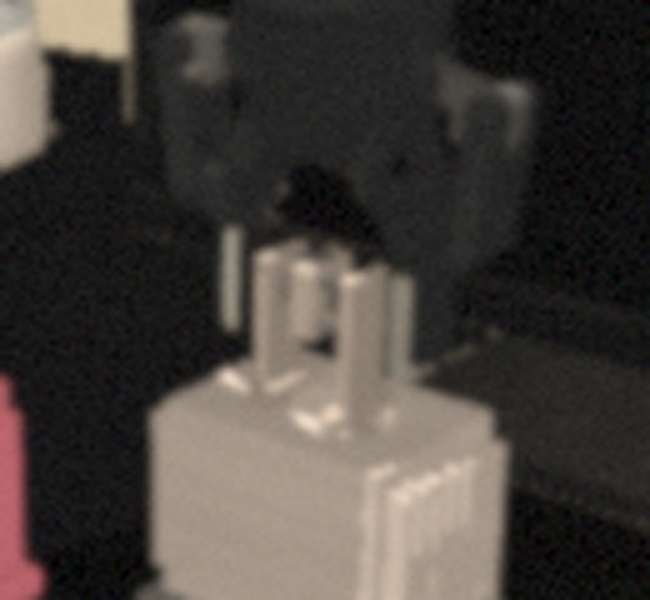

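The fingers straddle both plates: plates at about (270,320) and (365,340), pad strips at (232,280) and (402,325). I'll check the fore-aft alignment against the model.

```bash
python3 - <<'E'
from h import *
s=pickle.load(open("s1.pkl","rb"))
R=cv2.Rodrigues(np.array([0,0,-.171]))[0]
def show(n,c,L):
    P=[R@np.array(l)+c for l in L]; q=(proj(s,P)-[344-65,195-60]+.5)*5-.5
    print(n,q.round().tolist())
c=np.array([.5122,-.1424,0])
# plates top front/back corners outer, and bottom front
show("plate+y top front-out,front-in,back-out",c,[(-.011,.0195,.143),(-.011,.0155,.143),(.011,.0195,.143),(-.011,.0195,.096)])
show("plate-y top",c,[(-.011,-.0195,.143),(-.011,-.0155,.143),(.011,-.0195,.143),(-.011,-.0195,.096)])
show("pad+y bottom front,back",c,[(-.011,.03,.109),(.011,.03,.109)])
show("pad-y bottom front, back",c,[(-.011,-.03,.109),(.011,-.03,.109)])
show("block top corners",np.array([.5115,-.1421,0]),[(-.033,.045,.09),(-.033,-.045,.09),(.033,-.045,.09)])
E
```

```text
plate+y top front-out,front-in,back-out [[264.0, 262.0], [274.0, 265.0], [304.0, 244.0], [262.0, 390.0]]
plate-y top [[360.0, 289.0], [350.0, 286.0], [399.0, 270.0], [355.0, 420.0]]
pad+y bottom front,back [[238.0, 347.0], [277.0, 329.0]]
pad-y bottom front, back [[383.0, 393.0], [421.0, 372.0]]
block top corners [[162.0, 407.0], [378.0, 481.0], [490.0, 415.0]]
```

Request:
{"method": "play_rows", "body": {"deltas": [{"tx": 0,"ty": 0,"tz": 0,"rx": 0,"ry": 0,"rz": 0},{"tx": 0,"ty": 0,"tz": 0,"rx": 0,"ry": 0,"rz": 0},{"tx": 0,"ty": 0,"tz": 0,"rx": 0,"ry": 0,"rz": 0},{"tx": 0,"ty": 0,"tz": 0,"rx": 0,"ry": 0,"rz": 0},{"tx": 0,"ty": 0,"tz": 0,"rx": 0,"ry": 0,"rz": 0},{"tx": 0,"ty": 0,"tz": 0,"rx": 0,"ry": 0,"rz": 0}], "fingers": 0.612, "newtons": 30}}

```text
time: 3.78
eef_pos: [0.5122, -0.1424, 0.105]
eef_rot: [3.141, -0.001, -0.171]
contact_force: [-0.9, 1.1, 5.0]
gripper_width: 0.0333
finger_force: 6.0
```

Request:
{"method": "play_rows", "body": {"deltas": [{"tx": 0,"ty": 0,"tz": -0.003,"rx": 0,"ry": 0,"rz": 0},{"tx": 0,"ty": 0,"tz": -0.007,"rx": 0,"ry": 0,"rz": 0},{"tx": 0,"ty": 0,"tz": -0.01,"rx": 0,"ry": 0,"rz": 0},{"tx": 0,"ty": 0,"tz": -0.015,"rx": 0,"ry": 0,"rz": 0},{"tx": 0,"ty": 0,"tz": -0.015,"rx": 0,"ry": 0,"rz": 0},{"tx": 0,"ty": 0,"tz": -0.015,"rx": 0,"ry": 0,"rz": 0},{"tx": 0,"ty": 0,"tz": -0.015,"rx": 0,"ry": 0,"rz": 0},{"tx": 0,"ty": 0,"tz": -0.01,"rx": 0,"ry": 0,"rz": 0},{"tx": 0,"ty": 0,"tz": 0,"rx": 0,"ry": 0,"rz": 0},{"tx": 0,"ty": 0,"tz": 0,"rx": 0,"ry": 0,"rz": 0}]}}

```text
time: 5.03
eef_pos: [0.5117, -0.1422, 0.1938]
eef_rot: [-3.141, 0.001, -0.171]
contact_force: [-0.3, -0.3, -1.4]
gripper_width: 0.0331
finger_force: 4.4
```

```bash
python3 - <<'E'
from plant import arm, imaging
from h import *
s=imaging.snapshot("scene"); pickle.dump(s,open("s2.pkl","wb"))
crop(s,344-65,195-110,130,120,5,"pics/s2.png")
st=arm.sense();print(st["eef_pos"],st["qpos"])
E
```

```text
[ 0.51164187 -0.14214707  0.19367491] [-4.16212836e-01  7.54259752e-02  1.59670589e+00  1.40451586e-04
  1.47050957e+00  1.32583346e+00]
```

View pics/s2.png

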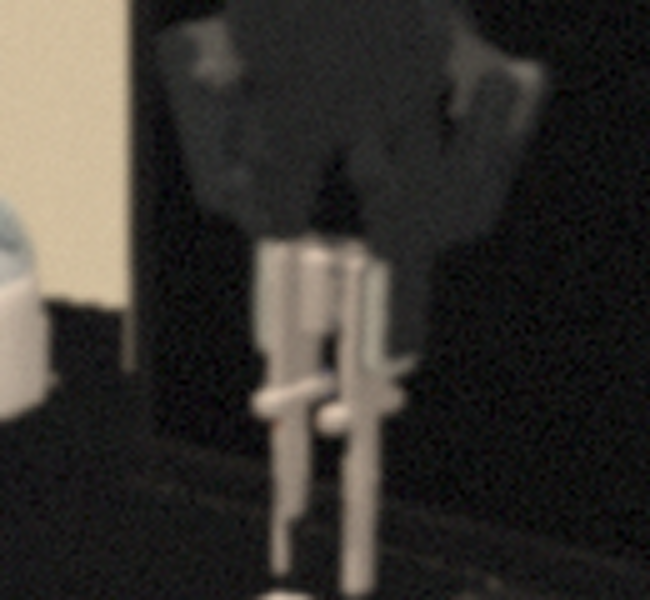

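The tongs hang upright in the grip, plates aligned with the pads and jaws open, clear of the block.

Request:
{"method": "play_rows", "body": {"deltas": [{"tx": -0.004,"ty": -0.018,"tz": 0,"rx": 0,"ry": 0,"rz": 0},{"tx": -0.0075,"ty": -0.037,"tz": 0,"rx": 0,"ry": 0,"rz": 0},{"tx": -0.008,"ty": -0.038,"tz": 0,"rx": 0,"ry": 0,"rz": 0},{"tx": -0.008,"ty": -0.038,"tz": 0,"rx": 0,"ry": 0,"rz": 0},{"tx": -0.008,"ty": -0.038,"tz": 0,"rx": 0,"ry": 0,"rz": 0},{"tx": -0.008,"ty": -0.038,"tz": 0,"rx": 0,"ry": 0,"rz": 0},{"tx": -0.008,"ty": -0.038,"tz": 0,"rx": 0,"ry": 0,"rz": 0},{"tx": -0.008,"ty": -0.038,"tz": 0,"rx": 0,"ry": 0,"rz": 0},{"tx": -0.007,"ty": -0.037,"tz": 0,"rx": 0,"ry": 0,"rz": 0},{"tx": -0.003,"ty": -0.019,"tz": 0,"rx": 0,"ry": 0,"rz": 0}]}}

```text
time: 6.32
eef_pos: [0.5003, 0.2058, 0.1941]
eef_rot: [-3.141, 0.001, -0.169]
contact_force: [0.2, -0.7, -0.0]
gripper_width: 0.033
finger_force: 4.4
```

Request:
{"method": "play_rows", "body": {"deltas": [{"tx": 0,"ty": 0,"tz": 0,"rx": 0,"ry": 0,"rz": -0.107},{"tx": 0,"ty": 0,"tz": 0,"rx": 0,"ry": 0,"rz": -0.107},{"tx": 0,"ty": 0,"tz": 0,"rx": 0,"ry": 0,"rz": -0.107},{"tx": 0,"ty": 0,"tz": 0,"rx": 0,"ry": 0,"rz": -0.107},{"tx": 0,"ty": 0,"tz": 0,"rx": 0,"ry": 0,"rz": 0},{"tx": 0,"ty": 0,"tz": 0,"rx": 0,"ry": 0,"rz": 0},{"tx": 0,"ty": 0,"tz": 0,"rx": 0,"ry": 0,"rz": 0}]}}

```text
time: 7.2
eef_pos: [0.5011, 0.2036, 0.1943]
eef_rot: [-3.141, -0.0, 0.255]
contact_force: [-0.2, -0.6, -1.2]
gripper_width: 0.033
finger_force: 4.4
```

```bash
python3 - <<'E'
from plant import arm, imaging
from h import *
a=[]
for n in("scene","top"):
    s=imaging.snapshot(n); pickle.dump(s,open(n+"3.pkl","wb"))
    p=proj(s,[[.501,.2036,.12]])[0].astype(int);print(n,p,s["image"].shape)
    x0=max(p[0]-40,0);y0=max(p[1]-55,0);print(x0,y0)
    a.append(s["image"][y0:y0+110,x0:x0+80])
c=np.hstack(a)[:,:,::-1]
cv2.imwrite("pics/c3.png",cv2.resize(c,None,fx=5,fy=5,interpolation=cv2.INTER_CUBIC))
E
```

```text
scene [189 170] (420, 560, 3)
149 115
top [177 214] (420, 560, 3)
137 159
```

View pics/c3.png

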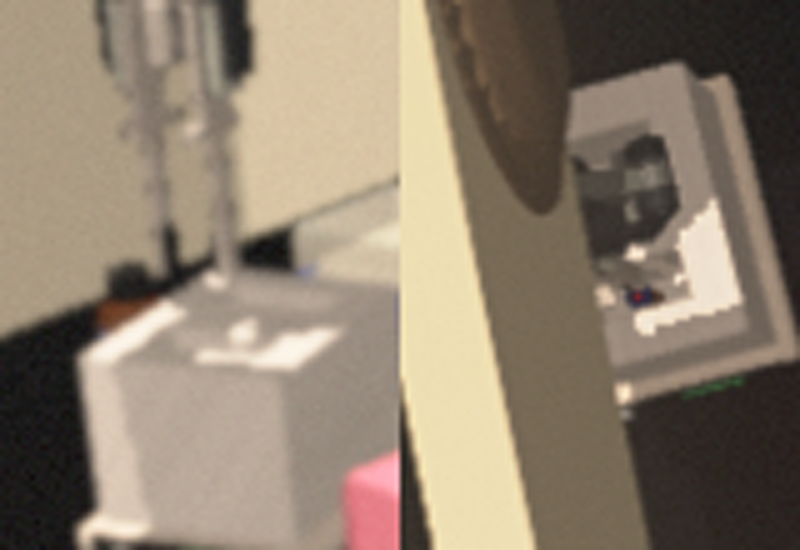

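The scene half shows the tongs hanging over the heating block, with jaw tips at about (168,275) and (220,285) and block top corners near (82,355) and (290,370). In the top half the arm covers part of the block. I'll compare these with the predicted pixels.

```bash
python3 - <<'E'
from h import *
s=pickle.load(open("scene3.pkl","rb"))
R=cv2.Rodrigues(np.array([0,0,.257]))[0]
def show(n,c,L):
    q=(proj(s,[R@np.array(l)+c for l in L])-[149,115]+.5)*5-.5
    print(n,q.round().tolist())
B=np.array([.5285,.2088,0])
show("block",B,[(-.058,.045,.09),(-.058,-.045,.09),(.058,-.045,.09)])
show("pocket",B,[(-.038,.025,.09),(-.038,-.025,.09),(-.018,-.025,.09),(-.018,.025,.09)])
show("tips +y front/back out, -y",np.array([.5011,.2036,0]),[(-.005,.0165,.119),(.005,.0165,.119),(-.005,-.0165,.119),(.005,-.0165,.119)])
E
```

```text
block [[80.0, 362.0], [278.0, 383.0], [401.0, 289.0]]
pocket [[148.0, 349.0], [257.0, 361.0], [280.0, 344.0], [173.0, 333.0]]
tips +y front/back out, -y [[161.0, 280.0], [173.0, 272.0], [233.0, 287.0], [245.0, 279.0]]
```

```bash
python3 - <<'E'
from h import *
s=pickle.load(open("scene3.pkl","rb"))
crop(s,149+10,115+10,64,56,12,"pics/c4.png")
R=cv2.Rodrigues(np.array([0,0,.257]))[0]
def show(n,c,L):
    q=(proj(s,[R@np.array(l)+c for l in L])-[159,125]+.5)*12-.5
    print(n,q.round().tolist())
B=np.array([.5285,.2088,0]);T=np.array([.5011,.2036,.089])
show("block",B,[(-.058,.045,.09),(-.058,-.045,.09)])
show("pocket",B,[(-.038,.025,.09),(-.038,-.025,.09),(-.018,-.025,.09),(-.018,.025,.09)])
show("tip+y fo fi",T,[(-.005,.0165,.03),(-.005,.010,.03)])
show("tip-y fo fi",T,[(-.005,-.0165,.03),(-.005,-.010,.03)])
show("shoulder -x ends +y,-y",T,[(-.018,.0165,.09),(-.018,-.0165,.09)])
E
```

```text
block [[72.0, 749.0], [549.0, 799.0]]
pocket [[236.0, 719.0], [497.0, 746.0], [552.0, 706.0], [295.0, 680.0]]
tip+y fo fi [[266.0, 553.0], [300.0, 556.0]]
tip-y fo fi [[440.0, 569.0], [405.0, 566.0]]
shoulder -x ends +y,-y [[184.0, 230.0], [364.0, 243.0]]
```

View pics/c4.png

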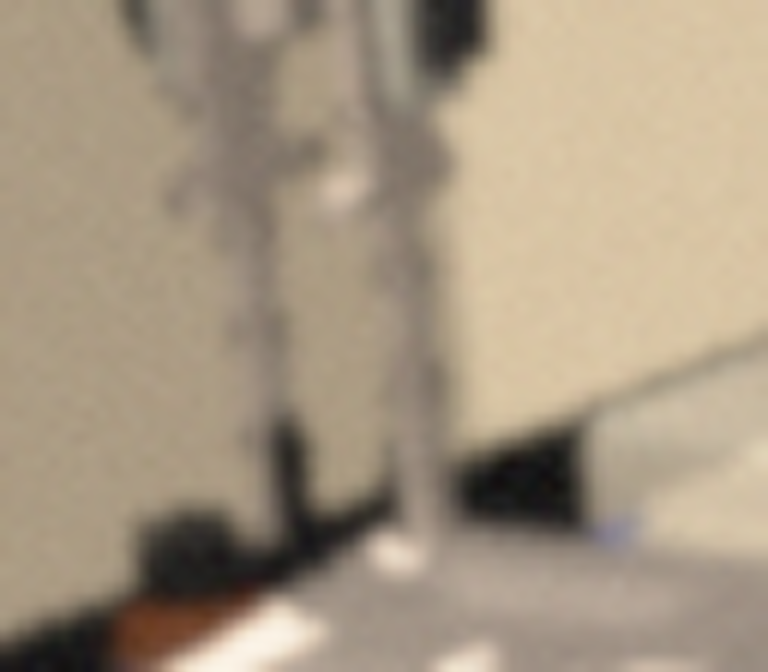

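```bash
python3 - <<'E'
from h import *
s=pickle.load(open("scene3.pkl","rb"));t=pickle.load(open("top.pkl","rb"))
R=cv2.Rodrigues(np.array([0,0,.257]))[0];B=np.array([.5285,.2088,0])
def draw(s,x,y,w,h,k):
    im=cv2.resize(s["image"][y:y+h,x:x+w,::-1],None,fx=k,fy=k,interpolation=cv2.INTER_CUBIC)
    def poly(L,col):
        q=(proj(s,[R@np.array(l)+B for l in L])-[x,y]+.5)*k-.5
        cv2.polylines(im,[q.round().astype(int)],True,col,1)
    poly([(-.058,.045,.09),(-.058,-.045,.09),(.058,-.045,.09),(.058,.045,.09)],(0,0,255))
    poly([(-.058,-.045,.09),(-.058,-.045,.02)],(0,0,255))
    for c in(-.028,.028): poly([(c-.01,.025,.09),(c-.01,-.025,.09),(c+.01,-.025,.09),(c+.01,.025,.09)],(0,200,0))
    return im
a=draw(s,155,160,80,100,5);b=draw(t,145,160,80,100,5)
cv2.imwrite("pics/c5.png",np.hstack([a,b]))
E
```

```text
(no output)
```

View pics/c5.png

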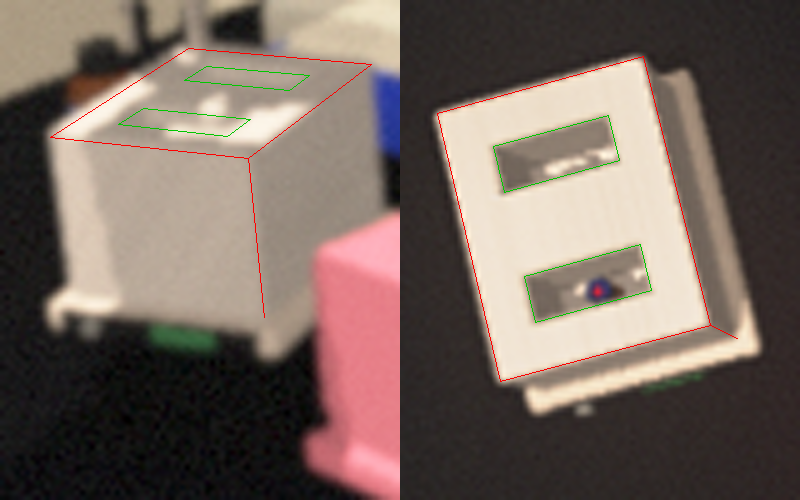

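The top overlay fits tightly. The scene overlay is off by about 1 to 2 px, so I'll lower the tips to just above the top and compare them there without parallax.

Request:
{"method": "play_rows", "body": {"deltas": [{"tx": 0,"ty": 0,"tz": 0.01,"rx": 0,"ry": 0,"rz": 0},{"tx": 0,"ty": 0,"tz": 0.011,"rx": 0,"ry": 0,"rz": 0},{"tx": 0,"ty": 0,"tz": 0,"rx": 0,"ry": 0,"rz": 0},{"tx": 0,"ty": 0,"tz": 0,"rx": 0,"ry": 0,"rz": 0}]}}

```text
time: 7.8
eef_pos: [0.5012, 0.2036, 0.1733]
eef_rot: [-3.141, 0.0, 0.257]
contact_force: [0.1, -0.4, -0.9]
gripper_width: 0.0334
finger_force: 4.4
```

```bash
python3 - <<'E'
from plant import arm, imaging
from h import *
s=imaging.snapshot("scene"); pickle.dump(s,open("scene4.pkl","wb"))
crop(s,160,155,75,52,10,"pics/c6.png")
R=cv2.Rodrigues(np.array([0,0,.257]))[0];B=np.array([.5285,.2088,0]);T=np.append(arm.sense()["eef_pos"][:2],0);print(arm.sense()["eef_pos"])
f=lambda n,c,L:print(n,((proj(s,[R@np.array(l)+c for l in L])-[160,155]+.5)*10-.5).round().tolist())
f("tips fo,fi,+y;-y",T,[(-.005,y,.098) for y in(.0165,.01,-.01,-.0165)])
f("block",B,[(-.058,.045,.09),(-.058,-.045,.09),(.058,-.045,.09),(.058,.045,.09)])
f("pocket",B,[(-.038,.025,.09),(-.038,-.025,.09),(-.018,-.025,.09),(-.018,.025,.09)])
E
```

```text
[0.50127312 0.20365842 0.17356519]
tips fo,fi,+y;-y [[224.0, 257.0], [252.0, 260.0], [339.0, 268.0], [367.0, 271.0]]
block [[50.0, 324.0], [447.0, 366.0], [692.0, 179.0], [327.0, 146.0]]
pocket [[187.0, 299.0], [404.0, 322.0], [450.0, 288.0], [236.0, 267.0]]
```

View pics/c6.png

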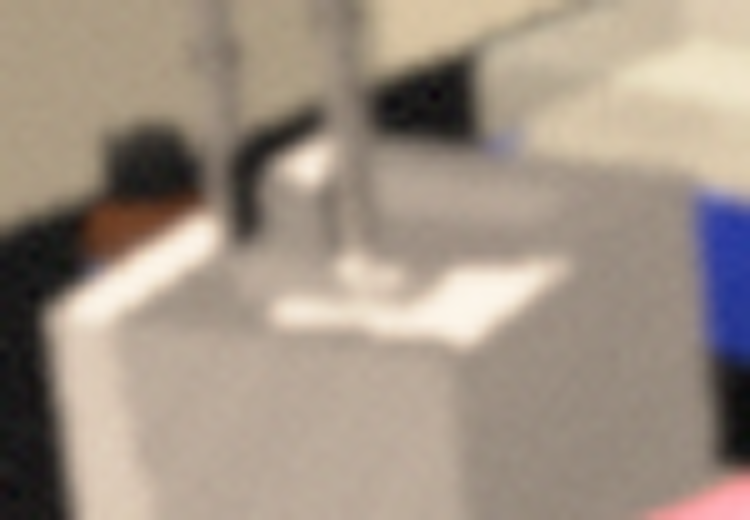

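Tips at about (223,245) and (352,255) sit over the near pocket. Relative to the estimate, the block is about 0.5 mm further in x and 2 mm in -y, within tolerance. I'll nudge about 1 mm and descend in stages.

Request:
{"method": "play_rows", "body": {"deltas": [{"tx": 0.0005,"ty": 0.0012,"tz": 0,"rx": 0,"ry": 0,"rz": 0},{"tx": 0,"ty": 0,"tz": 0.005,"rx": 0,"ry": 0,"rz": 0},{"tx": 0,"ty": 0,"tz": 0.005,"rx": 0,"ry": 0,"rz": 0},{"tx": 0,"ty": 0,"tz": 0.005,"rx": 0,"ry": 0,"rz": 0},{"tx": 0,"ty": 0,"tz": 0,"rx": 0,"ry": 0,"rz": 0}]}}

```text
time: 8.48
eef_pos: [0.5017, 0.2026, 0.1578]
eef_rot: [-3.141, 0.001, 0.257]
contact_force: [-0.2, 0.6, -0.2]
gripper_width: 0.0332
finger_force: 4.4
```

Request:
{"method": "play_rows", "body": {"deltas": [{"tx": 0,"ty": 0,"tz": 0.005,"rx": 0,"ry": 0,"rz": 0},{"tx": 0,"ty": 0,"tz": 0.005,"rx": 0,"ry": 0,"rz": 0},{"tx": 0,"ty": 0,"tz": 0.005,"rx": 0,"ry": 0,"rz": 0},{"tx": 0,"ty": 0,"tz": 0.005,"rx": 0,"ry": 0,"rz": 0},{"tx": 0,"ty": 0,"tz": 0,"rx": 0,"ry": 0,"rz": 0},{"tx": 0,"ty": 0,"tz": 0,"rx": 0,"ry": 0,"rz": 0}]}}

```text
time: 9.22
eef_pos: [0.502, 0.2026, 0.1385]
eef_rot: [-3.141, -0.0, 0.257]
contact_force: [-0.6, 0.7, -0.0]
gripper_width: 0.0333
finger_force: 4.4
```

Inside the pocket without contact; now beside the vial.

Request:
{"method": "play_rows", "body": {"deltas": [{"tx": 0,"ty": 0,"tz": 0.003,"rx": 0,"ry": 0,"rz": 0},{"tx": 0,"ty": 0,"tz": 0.003,"rx": 0,"ry": 0,"rz": 0},{"tx": 0,"ty": 0,"tz": 0.003,"rx": 0,"ry": 0,"rz": 0},{"tx": 0,"ty": 0,"tz": 0.003,"rx": 0,"ry": 0,"rz": 0},{"tx": 0,"ty": 0,"tz": 0,"rx": 0,"ry": 0,"rz": 0}]}}

```text
time: 9.85
eef_pos: [0.5018, 0.2026, 0.1261]
eef_rot: [-3.141, 0.0, 0.257]
contact_force: [-0.1, -0.9, -0.7]
gripper_width: 0.0335
finger_force: 4.4
```

Request:
{"method": "play_rows", "body": {"deltas": [{"tx": 0,"ty": 0,"tz": 0.004,"rx": 0,"ry": 0,"rz": 0},{"tx": 0,"ty": 0,"tz": 0.004,"rx": 0,"ry": 0,"rz": 0},{"tx": 0,"ty": 0,"tz": 0.004,"rx": 0,"ry": 0,"rz": 0},{"tx": 0,"ty": 0,"tz": 0.004,"rx": 0,"ry": 0,"rz": 0},{"tx": 0,"ty": 0,"tz": 0.003,"rx": 0,"ry": 0,"rz": 0},{"tx": 0,"ty": 0,"tz": 0,"rx": 0,"ry": 0,"rz": 0},{"tx": 0,"ty": 0,"tz": 0,"rx": 0,"ry": 0,"rz": 0}]}}

```text
time: 10.72
eef_pos: [0.502, 0.2026, 0.1075]
eef_rot: [-3.141, -0.0, 0.257]
contact_force: [0.2, -0.1, -0.5]
gripper_width: 0.0331
finger_force: 4.4
```

Request:
{"method": "play_rows", "body": {"deltas": [{"tx": 0,"ty": 0,"tz": 0.001,"rx": 0,"ry": 0,"rz": 0},{"tx": 0,"ty": 0,"tz": 0.001,"rx": 0,"ry": 0,"rz": 0},{"tx": 0,"ty": 0,"tz": 0,"rx": 0,"ry": 0,"rz": 0}]}}

```text
time: 11.1
eef_pos: [0.5019, 0.2026, 0.1053]
eef_rot: [-3.141, 0.0, 0.257]
contact_force: [-0.7, 0.0, -0.7]
gripper_width: 0.0333
finger_force: 4.4
```

Request:
{"method": "play_rows", "body": {"deltas": [{"tx": 0,"ty": 0,"tz": 0.0005,"rx": 0,"ry": 0,"rz": 0},{"tx": 0,"ty": 0,"tz": 0,"rx": 0,"ry": 0,"rz": 0}]}}

```text
time: 11.35
eef_pos: [0.5019, 0.2026, 0.105]
eef_rot: [-3.141, -0.0, 0.257]
contact_force: [-1.9, -1.2, 2.7]
gripper_width: 0.0331
finger_force: 4.6
```

Shoulders just touched. Squeeze.

Request:
{"method": "play_rows", "body": {"deltas": [{"tx": 0,"ty": 0,"tz": -0.0005,"rx": 0,"ry": 0,"rz": 0},{"tx": 0,"ty": 0,"tz": 0,"rx": 0,"ry": 0,"rz": 0},{"tx": 0,"ty": 0,"tz": 0,"rx": 0,"ry": 0,"rz": 0},{"tx": 0,"ty": 0,"tz": 0,"rx": 0,"ry": 0,"rz": 0},{"tx": 0,"ty": 0,"tz": 0,"rx": 0,"ry": 0,"rz": 0},{"tx": 0,"ty": 0,"tz": 0,"rx": 0,"ry": 0,"rz": 0}], "fingers": 0.73, "newtons": 30}}

```text
time: 12.1
eef_pos: [0.5022, 0.2027, 0.1058]
eef_rot: [-3.141, -0.001, 0.257]
contact_force: [0.7, 0.5, 5.4]
gripper_width: 0.0233
finger_force: 16.3
```

Request:
{"method": "play_rows", "body": {"deltas": [{"tx": 0,"ty": 0,"tz": 0,"rx": 0,"ry": 0,"rz": 0},{"tx": 0,"ty": 0,"tz": 0,"rx": 0,"ry": 0,"rz": 0},{"tx": 0,"ty": 0,"tz": 0,"rx": 0,"ry": 0,"rz": 0}], "fingers": 0.78}}

```text
time: 12.48
eef_pos: [0.5023, 0.2027, 0.1059]
eef_rot: [-3.141, -0.001, 0.257]
contact_force: [-0.7, 0.2, 6.9]
gripper_width: 0.0225
finger_force: 29.2
```

Request:
{"method": "play_rows", "body": {"deltas": [{"tx": 0,"ty": 0,"tz": -0.003,"rx": 0,"ry": 0,"rz": 0},{"tx": 0,"ty": 0,"tz": -0.006,"rx": 0,"ry": 0,"rz": 0},{"tx": 0,"ty": 0,"tz": -0.01,"rx": 0,"ry": 0,"rz": 0},{"tx": 0,"ty": 0,"tz": -0.014,"rx": 0,"ry": 0,"rz": 0},{"tx": 0,"ty": 0,"tz": -0.015,"rx": 0,"ry": 0,"rz": 0},{"tx": 0,"ty": 0,"tz": -0.015,"rx": 0,"ry": 0,"rz": 0},{"tx": 0,"ty": 0,"tz": -0.014,"rx": 0,"ry": 0,"rz": 0},{"tx": 0,"ty": 0,"tz": -0.01,"rx": 0,"ry": 0,"rz": 0},{"tx": 0,"ty": 0,"tz": -0.006,"rx": 0,"ry": 0,"rz": 0},{"tx": 0,"ty": 0,"tz": -0.002,"rx": 0,"ry": 0,"rz": 0}]}}

```text
time: 13.72
eef_pos: [0.5019, 0.2026, 0.2005]
eef_rot: [-3.142, 0.0, 0.257]
contact_force: [-0.4, 0.3, -2.4]
gripper_width: 0.0226
finger_force: 29.4
```

```bash
python3 - <<'E'
from plant import arm, imaging
from h import *
s=imaging.snapshot("scene"); pickle.dump(s,open("scene5.pkl","wb"))
crop(s,150,110,90,90,7,"pics/c7.png")
print(arm.sense()["eef_pos"],arm.sense()["gripper_width"])
E
```

```text
[0.50190685 0.20260612 0.20045823] 0.022277632230283485
```

View pics/c7.png

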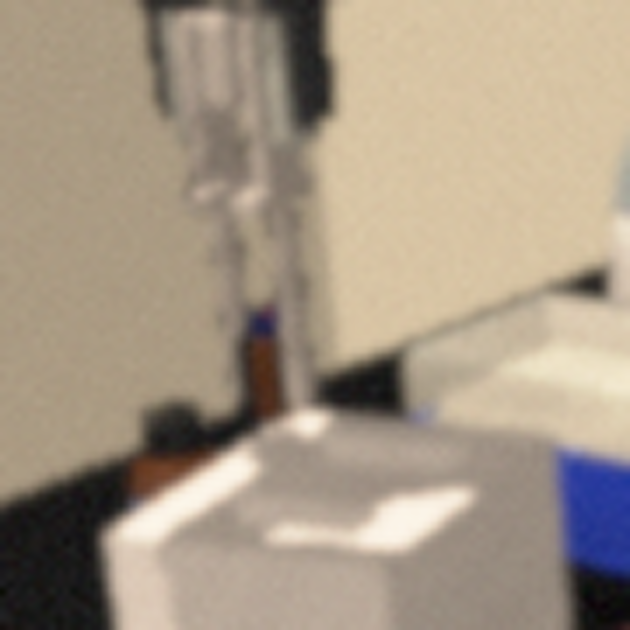

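The vial (cap at 262,322, body at 262,375) is held upright between the jaws, clear of the block. Now carry it to the cooling block.

Request:
{"method": "play_rows", "body": {"deltas": [{"tx": 0,"ty": 0,"tz": 0,"rx": 0,"ry": 0,"rz": 0.068},{"tx": 0,"ty": 0,"tz": 0,"rx": 0,"ry": 0,"rz": 0.09},{"tx": 0,"ty": 0,"tz": 0,"rx": 0,"ry": 0,"rz": 0.09},{"tx": 0,"ty": 0,"tz": 0,"rx": 0,"ry": 0,"rz": 0.09},{"tx": 0,"ty": 0,"tz": 0,"rx": 0,"ry": 0,"rz": 0.09},{"tx": 0,"ty": 0,"tz": 0,"rx": 0,"ry": 0,"rz": 0}]}}

```text
time: 14.52
eef_pos: [0.5018, 0.2026, 0.1999]
eef_rot: [3.141, 0.001, -0.171]
contact_force: [-0.0, -0.4, -0.8]
gripper_width: 0.0227
finger_force: 29.4
```

Request:
{"method": "play_rows", "body": {"deltas": [{"tx": 0.004,"ty": 0.018,"tz": 0,"rx": 0,"ry": 0,"rz": 0},{"tx": 0.007,"ty": 0.035,"tz": 0,"rx": 0,"ry": 0,"rz": 0},{"tx": 0.008,"ty": 0.038,"tz": 0,"rx": 0,"ry": 0,"rz": 0},{"tx": 0.008,"ty": 0.04,"tz": 0,"rx": 0,"ry": 0,"rz": 0},{"tx": 0.008,"ty": 0.04,"tz": 0,"rx": 0,"ry": 0,"rz": 0},{"tx": 0.008,"ty": 0.04,"tz": 0,"rx": 0,"ry": 0,"rz": 0},{"tx": 0.008,"ty": 0.04,"tz": 0,"rx": 0,"ry": 0,"rz": 0},{"tx": 0.008,"ty": 0.038,"tz": 0,"rx": 0,"ry": 0,"rz": 0},{"tx": 0.0065,"ty": 0.034,"tz": 0,"rx": 0,"ry": 0,"rz": 0},{"tx": 0.0032,"ty": 0.0152,"tz": 0,"rx": 0,"ry": 0,"rz": 0}]}}

```text
time: 15.78
eef_pos: [0.5114, -0.1445, 0.2001]
eef_rot: [3.142, 0.0, -0.172]
contact_force: [-0.1, -0.1, -2.0]
gripper_width: 0.0224
finger_force: 29.5
```

Request:
{"method": "play_rows", "body": {"deltas": [{"tx": 0,"ty": 0,"tz": 0,"rx": 0,"ry": 0,"rz": 0},{"tx": 0,"ty": 0,"tz": 0,"rx": 0,"ry": 0,"rz": 0},{"tx": 0,"ty": 0,"tz": 0,"rx": 0,"ry": 0,"rz": 0}]}}

```text
time: 16.15
eef_pos: [0.512, -0.1415, 0.2004]
eef_rot: [-3.141, -0.0, -0.17]
contact_force: [-0.2, -0.3, -0.8]
gripper_width: 0.0225
finger_force: 29.5
```

Request:
{"method": "play_rows", "body": {"deltas": [{"tx": 0,"ty": 0.0005,"tz": 0.01,"rx": 0,"ry": 0,"rz": 0},{"tx": 0,"ty": 0,"tz": 0.01,"rx": 0,"ry": 0,"rz": 0},{"tx": 0,"ty": 0,"tz": 0.006,"rx": 0,"ry": 0,"rz": 0},{"tx": 0,"ty": 0,"tz": 0.006,"rx": 0,"ry": 0,"rz": 0},{"tx": 0,"ty": 0,"tz": 0.006,"rx": 0,"ry": 0,"rz": 0},{"tx": 0,"ty": 0,"tz": 0.004,"rx": 0,"ry": 0,"rz": 0},{"tx": 0,"ty": 0,"tz": 0,"rx": 0,"ry": 0,"rz": 0}]}}

```text
time: 17.02
eef_pos: [0.5118, -0.1428, 0.158]
eef_rot: [-3.141, 0.0, -0.171]
contact_force: [-0.7, -0.5, -1.9]
gripper_width: 0.0222
finger_force: 29.5
```

Request:
{"method": "play_rows", "body": {"deltas": [{"tx": 0,"ty": 0,"tz": 0.006,"rx": 0,"ry": 0,"rz": 0},{"tx": 0,"ty": 0,"tz": 0.006,"rx": 0,"ry": 0,"rz": 0},{"tx": 0,"ty": 0,"tz": 0.006,"rx": 0,"ry": 0,"rz": 0},{"tx": 0,"ty": 0,"tz": 0.006,"rx": 0,"ry": 0,"rz": 0},{"tx": 0,"ty": 0,"tz": 0.006,"rx": 0,"ry": 0,"rz": 0},{"tx": 0,"ty": 0,"tz": 0.006,"rx": 0,"ry": 0,"rz": 0},{"tx": 0,"ty": 0,"tz": 0.006,"rx": 0,"ry": 0,"rz": 0},{"tx": 0,"ty": 0,"tz": 0,"rx": 0,"ry": 0,"rz": 0},{"tx": 0,"ty": 0,"tz": 0,"rx": 0,"ry": 0,"rz": 0}]}}

```text
time: 18.15
eef_pos: [0.512, -0.1429, 0.1165]
eef_rot: [-3.142, -0.0, -0.171]
contact_force: [0.3, 0.8, -1.5]
gripper_width: 0.0224
finger_force: 29.5
```

Request:
{"method": "play_rows", "body": {"deltas": [{"tx": 0,"ty": 0,"tz": 0.003,"rx": 0,"ry": 0,"rz": 0},{"tx": 0,"ty": 0,"tz": 0.003,"rx": 0,"ry": 0,"rz": 0},{"tx": 0,"ty": 0,"tz": 0.003,"rx": 0,"ry": 0,"rz": 0},{"tx": 0,"ty": 0,"tz": 0,"rx": 0,"ry": 0,"rz": 0},{"tx": 0,"ty": 0,"tz": 0,"rx": 0,"ry": 0,"rz": 0}]}}

```text
time: 18.77
eef_pos: [0.5119, -0.1428, 0.1073]
eef_rot: [-3.141, -0.0, -0.171]
contact_force: [0.2, -0.6, 0.1]
gripper_width: 0.0225
finger_force: 29.5
```

Request:
{"method": "play_rows", "body": {"deltas": [{"tx": 0,"ty": 0,"tz": 0.001,"rx": 0,"ry": 0,"rz": 0},{"tx": 0,"ty": 0,"tz": 0,"rx": 0,"ry": 0,"rz": 0},{"tx": 0,"ty": 0,"tz": 0,"rx": 0,"ry": 0,"rz": 0}]}}

```text
time: 19.15
eef_pos: [0.5119, -0.1429, 0.1063]
eef_rot: [-3.142, -0.0, -0.171]
contact_force: [0.2, 0.7, -1.2]
gripper_width: 0.0225
finger_force: 29.5
```

Request:
{"method": "play_rows", "body": {"deltas": [{"tx": 0,"ty": 0,"tz": 0.0005,"rx": 0,"ry": 0,"rz": 0},{"tx": 0,"ty": 0,"tz": 0,"rx": 0,"ry": 0,"rz": 0},{"tx": 0,"ty": 0,"tz": 0,"rx": 0,"ry": 0,"rz": 0}]}}

```text
time: 19.52
eef_pos: [0.5119, -0.1429, 0.1059]
eef_rot: [-3.142, -0.0, -0.171]
contact_force: [-0.1, 1.0, 1.3]
gripper_width: 0.0223
finger_force: 29.6
```

Request:
{"method": "play_rows", "body": {"deltas": [{"tx": 0,"ty": 0,"tz": 0.0005,"rx": 0,"ry": 0,"rz": 0},{"tx": 0,"ty": 0,"tz": 0,"rx": 0,"ry": 0,"rz": 0},{"tx": 0,"ty": 0,"tz": 0,"rx": 0,"ry": 0,"rz": 0}]}}

```text
time: 19.9
eef_pos: [0.512, -0.1429, 0.1058]
eef_rot: [3.142, -0.0, -0.171]
contact_force: [-2.2, 1.6, 7.7]
gripper_width: 0.0223
finger_force: 30.1
```

Request:
{"method": "play_rows", "body": {"deltas": [{"tx": 0,"ty": 0,"tz": 0,"rx": 0,"ry": 0,"rz": 0},{"tx": 0,"ty": 0,"tz": 0,"rx": 0,"ry": 0,"rz": 0},{"tx": 0,"ty": 0,"tz": 0,"rx": 0,"ry": 0,"rz": 0}], "fingers": 0.7}}

```text
time: 20.27
eef_pos: [0.512, -0.1429, 0.1056]
eef_rot: [3.142, -0.0, -0.171]
contact_force: [-1.3, 1.1, 5.0]
gripper_width: 0.0259
finger_force: 5.5
```

Request:
{"method": "play_rows", "body": {"deltas": [{"tx": 0,"ty": 0,"tz": 0,"rx": 0,"ry": 0,"rz": 0},{"tx": 0,"ty": 0,"tz": 0,"rx": 0,"ry": 0,"rz": 0},{"tx": 0,"ty": 0,"tz": 0,"rx": 0,"ry": 0,"rz": 0}], "fingers": 0.62}}

```text
time: 20.65
eef_pos: [0.5118, -0.1428, 0.1051]
eef_rot: [-3.141, 0.0, -0.171]
contact_force: [0.7, -0.2, -0.9]
gripper_width: 0.0324
finger_force: 4.5
```

Request:
{"method": "play_rows", "body": {"deltas": [{"tx": 0,"ty": 0,"tz": 0,"rx": 0,"ry": 0,"rz": 0},{"tx": 0,"ty": 0,"tz": 0,"rx": 0,"ry": 0,"rz": 0},{"tx": 0,"ty": 0,"tz": 0,"rx": 0,"ry": 0,"rz": 0}], "fingers": 0.55}}

```text
time: 21.02
eef_pos: [0.5119, -0.1428, 0.1053]
eef_rot: [-3.141, 0.0, -0.171]
contact_force: [-0.7, -0.6, -1.3]
gripper_width: 0.0386
finger_force: 3.1
```

Request:
{"method": "play_rows", "body": {"deltas": [{"tx": 0,"ty": 0,"tz": 0,"rx": 0,"ry": 0,"rz": 0},{"tx": 0,"ty": 0,"tz": 0,"rx": 0,"ry": 0,"rz": 0},{"tx": 0,"ty": 0,"tz": 0,"rx": 0,"ry": 0,"rz": 0},{"tx": 0,"ty": 0,"tz": 0,"rx": 0,"ry": 0,"rz": 0}], "fingers": 0.25}}

```text
time: 21.52
eef_pos: [0.5119, -0.1429, 0.1053]
eef_rot: [-3.141, -0.0, -0.171]
contact_force: [0.5, 0.2, -0.9]
gripper_width: 0.0642
finger_force: 0.0
```

Released. Retreat upward, then move away so the top camera sees in.

Request:
{"method": "play_rows", "body": {"deltas": [{"tx": 0,"ty": 0,"tz": -0.005,"rx": 0,"ry": 0,"rz": 0},{"tx": 0,"ty": 0,"tz": -0.015,"rx": 0,"ry": 0,"rz": 0},{"tx": 0,"ty": 0,"tz": -0.02,"rx": 0,"ry": 0,"rz": 0},{"tx": 0,"ty": 0,"tz": -0.02,"rx": 0,"ry": 0,"rz": 0},{"tx": 0,"ty": 0,"tz": -0.02,"rx": 0,"ry": 0,"rz": 0},{"tx": 0,"ty": 0,"tz": -0.02,"rx": 0,"ry": 0,"rz": 0},{"tx": 0,"ty": 0,"tz": -0.015,"rx": 0,"ry": 0,"rz": 0},{"tx": 0,"ty": 0,"tz": -0.005,"rx": 0,"ry": 0,"rz": 0}]}}

```text
time: 22.52
eef_pos: [0.5121, -0.1429, 0.2266]
eef_rot: [3.141, -0.001, -0.171]
contact_force: [0.3, -0.3, -1.5]
gripper_width: 0.0639
finger_force: 0.0
```

Request:
{"method": "play_rows", "body": {"deltas": [{"tx": 0,"ty": 0.02,"tz": 0,"rx": 0,"ry": 0,"rz": 0},{"tx": 0,"ty": 0.04,"tz": 0,"rx": 0,"ry": 0,"rz": 0},{"tx": 0,"ty": 0.04,"tz": 0,"rx": 0,"ry": 0,"rz": 0},{"tx": 0,"ty": 0.04,"tz": 0,"rx": 0,"ry": 0,"rz": 0},{"tx": 0,"ty": 0.04,"tz": 0,"rx": 0,"ry": 0,"rz": 0},{"tx": 0,"ty": 0.02,"tz": 0,"rx": 0,"ry": 0,"rz": 0},{"tx": 0,"ty": 0,"tz": 0,"rx": 0,"ry": 0,"rz": 0},{"tx": 0,"ty": 0,"tz": 0,"rx": 0,"ry": 0,"rz": 0}]}}

```text
time: 23.52
eef_pos: [0.4779, -0.3393, 0.2251]
eef_rot: [-3.141, 0.0, -0.171]
contact_force: [0.7, 0.5, -0.4]
gripper_width: 0.0641
finger_force: 0.0
```

```bash
python3 - <<'E'
from plant import arm, imaging
from h import *
t0=pickle.load(open("top.pkl","rb"));s=imaging.snapshot("top")
a=t0["image"][165:247,310:390].astype(int);b=s["image"][165:247,310:390].astype(int)
print("changed px cooling",[(x+310,y+165,a[y,x].tolist(),b[y,x].tolist()) for y,x in np.argwhere(abs(a-b).max(2)>45)][:30])
c0=t0["image"][190:235,160:205].astype(int);c=s["image"][190:235,160:205].astype(int)
# coloured (cap) pixels: saturation
sat=lambda i:i.max(2)-i.min(2)
print("cap px heat before/after",(sat(c0)>50).sum(),(sat(c)>50).sum(),"cool before/after",(sat(a)>50).sum(),(sat(b)>50).sum())
print([(x+310,y+165,b[y,x].tolist()) for y,x in np.argwhere(sat(b)>35)][:20], proj(s,[[.512,-.1425,.058]]))
# scene view: tongs plates as at start?
p=pickle.load(open("scene.pkl","rb"))["image"].astype(int);q=imaging.snapshot("scene")["image"].astype(int)
print("scene diff around tongs",abs(p-q)[180:270,310:380].max(2).__gt__(45).sum())
E
```

```text
changed px cooling [(np.int64(340), np.int64(197), [201, 177, 158], [244, 233, 217]), (np.int64(343), np.int64(197), [235, 219, 198], [183, 161, 145]), (np.int64(340), np.int64(198), [196, 174, 154], [245, 234, 218]), (np.int64(342), np.int64(198), [225, 203, 182], [164, 146, 131]), (np.int64(343), np.int64(198), [238, 221, 199], [172, 152, 138]), (np.int64(347), np.int64(198), [193, 170, 152], [245, 233, 218]), (np.int64(348), np.int64(198), [166, 148, 134], [240, 226, 205]), (np.int64(372), np.int64(198), [215, 190, 171], [148, 133, 118]), (np.int64(373), np.int64(198), [137, 123, 110], [89, 80, 74]), (np.int64(340), np.int64(199), [195, 172, 154], [245, 234, 218]), (np.int64(341), np.int64(199), [153, 137, 124], [205, 181, 163]), (np.int64(347), np.int64(199), [158, 141, 127], [234, 219, 196]), (np.int64(348), np.int64(199), [153, 138, 124], [199, 177, 157]), (np.int64(351), np.int64(199), [237, 222, 199], [184, 162, 146]), (np.int64(371), np.int64(199), [243, 230, 212], [186, 166, 149]), (np.int64(372), np.int64(199), [238, 222, 197], [154, 138, 125]), (np.int64(340), np.int64(20
[... 1286 characters left out ...]
93]), (np.int64(338), np.int64(192), [227, 204, 181]), (np.int64(339), np.int64(192), [201, 178, 158]), (np.int64(340), np.int64(192), [167, 146, 129]), (np.int64(325), np.int64(193), [234, 209, 187]), (np.int64(326), np.int64(193), [239, 221, 196]), (np.int64(327), np.int64(193), [230, 209, 187]), (np.int64(328), np.int64(193), [214, 191, 170]), (np.int64(329), np.int64(193), [191, 169, 151]), (np.int64(330), np.int64(193), [238, 223, 202]), (np.int64(343), np.int64(193), [235, 217, 191]), (np.int64(344), np.int64(193), [227, 204, 181]), (np.int64(345), np.int64(193), [197, 173, 155]), (np.int64(346), np.int64(193), [165, 146, 129])] [[347.55245576 211.38514298]]
scene diff around tongs 426
```

```bash
python3 - <<'E'
from plant import arm, imaging
from h import *
t0=pickle.load(open("top.pkl","rb"))["image"].astype(int);s=imaging.snapshot("top");t=s["image"].astype(int)
for n,i in(("before",t0),("after",t)):
    for w,(y,x,h,k) in {"heat":(190,160,40,45),"cool":(190,325,40,50)}.items():
        r=i[y:y+h,x:x+k];m=np.argwhere((r[:,:,2]-r[:,:,1])>8);print(n,w,len(m),(m.mean(0)[::-1]+[x,y]) if len(m) else "")
p=pickle.load(open("scene.pkl","rb"))["image"];q=imaging.snapshot("scene")["image"]
# tongs region: shift by template matching (plates above block top)
for nm,(A,Bm,box) in {"scene tongs":(p,q,(326,183,34,28)),"scene block":(p,q,(305,225,75,45)),"top tongs":(t0,t,(334,192,30,30))}.items():
    x,y,w,h=box;T=A[y:y+h,x:x+w].astype(np.uint8);S=Bm[y-8:y+h+8,x-8:x+w+8].astype(np.uint8)
    r=cv2.matchTemplate(S,T,cv2.TM_CCOEFF_NORMED);_,v,_,l=cv2.minMaxLoc(r);print(nm,l[0]-8,l[1]-8,round(v,3))
E
```

```text
before heat 18 [184.22222222 217.61111111]
before cool 0 
after heat 0 
after cool 12 [345.75 211.5 ]
scene tongs 1 0 0.989
scene block 0 1 0.877
top tongs 1 0 0.922
```

```bash
python3 -c "
from plant import arm
print(arm.job_done())"
```

```text
the job is handed in; nothing more can be done
None
```

The vial was moved into the cooling block's pocket and released, with the tongs standing over it again and the gripper clear, and I handed the job in at about 24 s; afterwards I checked only by comparing pixels, which put the cap at the pocket's centre and the tongs within about 2 mm of their starting place.

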